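# Weigh a centrifuge bucket on the spring-balanced arm

## Task

Weigh the loaded centrifuge bucket: lift it out of its nest by the tab on its bail and hang the bail bar in the V notch at the end of the spring-balanced weighing arm. Lower it slowly so that the arm sinks with it, and let go only once the arm carries the whole weight and has come to rest, so that it neither drops nor springs back when you release. Do not slam or press the arm down hard, leave the bucket hanging still, and do not disturb the other things on the bench.

Things in the scene. Friction and masses are not known exactly. Their poses are not given: they have to be found in the camera images.
- tab (a point): grip point of the flat black tab upright on the middle of the bucket's bail bar: 14 mm along x, 30 mm along y, 46 mm high (27 mm below to 19 mm above this point). Bucket's axes: z up, y along the bar. 30 mm above the bar's centre, 170 mm above the bucket's underside, 26 mm above the bar's top. Gripped across y, the fingers straddle the weighing arm when hanging
- bail_bar (a point): centre of the bucket's level round bail bar (8 mm thick, 81 mm long along the bucket's y), 140 mm above its underside. Under it the bail is open for 58 mm (down to the purple tube caps) and 74 mm wide, so the arm's end passes through along the bucket's x, either way round
- notch (a point): centre of the bail bar when seated in the V notch at the arm's free end. Axes ride with the arm: x back along the beam to the pivot (200 mm), y level across the beam (the bar lies along it), z up. V: sides 60 deg steep, 14 mm wide in y, mouth 23 mm; lips 12 mm above this point, beam to 15 mm below, end 20 mm out. About 0.26 m up when empty. Pass the bail over the free end along +x, bar above the lips, then lower
- weigh_arm (a joint): turn of the sprung arm about its level pivot: 0 = empty, at the upper stop, beam rising 0.2 rad to its free end; grows as the end sinks, to 0.62 at the lower stop. Preloaded spring: sinks from about 1 N at the notch, then 1 mm per 0.055 N (55 N/m), lightly damped; a bucket settles at about 0.1 to 0.5 rad (20 to 90 mm down) by its weight
- stand: white footed stand of the weighing arm, fixed to the bench, foot 150 x 130 mm, post 28 mm thick, head 245 mm high and scale plate to 270 mm; origin under the pivot, the pivot 220 mm up, the arm reaches out along -x
- nest: low grey ring fixed to the bench in which the bucket stands, 94 mm outside, 78 mm inside, 12 mm high, origin under its centre
- bucket: round metal centrifuge bucket with purple-capped tubes, the one with a tall wire bail and tab; 70 mm across, 78 mm high to the caps, 189 mm to the tab's top; origin under its centre. Weighs somewhere between 0.25 and 0.68 kg, different each time
- plain_bucket: second round metal bucket without bail or tab, 70 mm across and 78 mm high with its tube caps; origin under its centre; a bystander, to be left where it is
- tube_rack: white tube rack 85 x 125 x 101 mm with capped tubes; origin under its centre; a bystander, to be left where it is
- reagent: brown bottle, 60 mm across, 130 mm high; origin under its centre; a bystander, to be left where it is
- beaker: glass beaker, 70 mm across, 85 mm high; origin under its centre; a bystander, to be left where it is
- glove_box: cardboard glove box 220 x 120 x 70 mm; origin under its centre; a bystander, to be left where it is
- timer: flat grey bench timer 65 x 65 x 18 mm; origin under its centre; a bystander, to be left where it is

How it is judged:
On the way, in this order (a step that is already met when the one before it is completed fails the run):
1. the bucket is lifted out of its nest in the fingers, before it bears on the weighing arm (height (world z) of bail_bar above 0.18 m and contact force between bucket and the fingers above 0.5 N and contact force between bucket and weigh_arm below 0.1 N), for 0.1 s.
2. the bail bar is in the notch, the arm has sunk under the load (over 0.08 rad) and is at rest (under 0.08 rad/s) while the fingers still hold the tab (x of bail_bar in the frame of notch between -0.006 and 0.006 m and z of bail_bar in the frame of notch between -0.006 and 0.006 m and y of bail_bar in the frame of notch between -0.02 and 0.02 m and value of joint weigh_arm above 0.08 rad and velocity of joint weigh_arm between -0.08 and 0.08 rad/s and contact force between bucket and weigh_arm above 1.8 N and contact force between bucket and the fingers above 0.5 N), for 0.2 s.
At the end, for the whole second after the job is handed in: the bucket hangs by its bail bar in the notch (bar centre within 6 mm of its seat, 20 mm sideways), upright within 0.2 rad, off the bench; the arm bears it, sunk by 0.08 to 0.58 rad and at rest (under 0.05 rad/s, bucket under 0.03 m/s) (x of bail_bar in the frame of notch between -0.006 and 0.006 m and z of bail_bar in the frame of notch between -0.006 and 0.006 m and y of bail_bar in the frame of notch between -0.02 and 0.02 m and value of joint weigh_arm between 0.08 and 0.58 rad and velocity of joint weigh_arm between -0.05 and 0.05 rad/s and linear speed of bucket below 0.03 m/s and angle between bucket's own z axis and vertical below 0.2 rad and contact force between bucket and weigh_arm above 1.8 N and contact force between bucket and table below 0.05 N); the robot touches nothing.
It fails at once if the arm drops or springs back faster than 0.3 rad/s (60 mm/s at the notch) with the bucket out of the fingers ((velocity of joint weigh_arm above 0.3 rad/s or velocity of joint weigh_arm below -0.3 rad/s) and contact force between bucket and the fingers below 0.05 N).
It fails at once if the arm is slammed: moves faster than 0.9 rad/s (velocity of joint weigh_arm above 0.9 rad/s or velocity of joint weigh_arm below -0.9 rad/s).
It fails at once if the bucket is pressed on the arm with more than 15 N (contact force between bucket and weigh_arm above 15 N).
It fails at once if a bystander is pushed more than 25 mm (distance of any of plain_bucket, tube_rack, reagent, beaker, glove_box, timer from where it was at the start of the episode above 0.025 m).
It also fails if it takes over 67 s, if anything falls off the work surface, if the arm or the gripper's body presses on something with over 40 N, if the wrist force passes 120 N, or if a joint passes its speed limit or range.

## Robot

A 6-joint arm with a two-finger parallel gripper is mounted at the origin on the work surface. World frame = base frame: x ahead of the robot, y to its left, z up, the work surface at z = 0. Lengths are in m, angles in rad, forces in N, time in s.
With the tool pointing down it reaches from about 0.35 to 0.85 m from the base axis. Payload 8.1 kg.
Tool frame: the origin (TCP) lies on the centre line of the jaws, within the pads' length; the fingertips stand 25 mm ahead of it and the grasp point (between the pads) lies 6 mm ahead of it (r.tcp_to_tips is the distance from the TCP to the fingertips, in m); x points along the fingers, y is the direction in which the jaws open and shut, and the axes are right-handed (so a half turn about x gives the same grasp; the last joint's range is limited). The gripper opens to 85 mm and grips with 20 to 120 N. Pads are 22 mm wide; open, the fingers measure 114 mm over their backs; the gripper's body (76 mm by 85 mm) begins 54 mm behind the grasp point. The pads swing forward as they close: fully open they stand 13 mm farther back than shut.
Start: joints at [-1.197, 0.13, 1.488, -0, 1.523, -0.085], TCP at [0.266, -0.538, 0.256] pointing down, gripper open.
Joint ranges: [-2.96, 2.96], [-0.89, 2.26], [0.02, 2.5], [-1.34, 4.48], [0, 2.73], [-2.66, 2.66]. Speed limits (rad/s): [2.39, 2.39, 2.79, 3.14, 3.14, 3.14].

## Interface

Orientations are given as a unit quaternion [x, y, z, w].
In Python, from bench import sensors, get_image, sign_off, r gives the robot as it stands.
- The arm moves only by the tool jog_arm, never from a script. Its argument "deltas" is one flat list of numbers, 7 for each row, row after row: the shift along the tool's x, y, z in m, then the turn, a rotation vector about the tool's x, y, z in rad, then the closure, from -1 (fully open) to 1 (shut). In form: [tx, ty, tz, ax, ay, az, jaw, tx, ty, tz, ax, ay, az, jaw, ...]. A call has 1 to 8 rows; each row shifts and turns the commanded pose from where the row before left it, along the tool's axes as they then stand; what a row does not reach is not made up. A row lasts 1/8 s, in which the tool goes at most 62.5 mm and 10.7 degrees, less where a joint would pass 70% of its speed; a pose out of reach is approached as far as the arm can. A call with a gripper value outside its range is refused whole. The fingers move at their own pace and stop on an object; "newtons" is the grip in N (left out, the last holds). Time passes only in rows, so rows that do not move let the fingers close. It gives the time, the measured TCP pose, the force and the opening at its end, in the units of the state.
- sensors.get_state(): the state, without advancing time (a new reading comes with each control period).
- get_image(name): name is "scene" or "top"; returns a dict with "frame" (480x640x3 uint8, red, green, blue), "K" (3x3 intrinsics, pixels), "eye" and "rotation" of the camera in the world. Camera axes: x right, y down, z forward; pixel columns grow to the right and rows downward; lengths in m; the calibration is good to about 2 mm. A picture is of the moment at which its call begins. There is no depth.
- sign_off(): hands the job in, once; it reports no verdict.
The state is a dict: "time": time; "qpos": joint angles; "joint_vel": joint speeds; "effort": joint torques, N m; "position": TCP position; "ee_rot": TCP orientation; "wrist_force": force on the tool from outside, world axes, zero at the start; "ft_torque": the same for the moment, N m; "finger_gap": finger opening in m.
Only numpy, scipy, OpenCV 4.12 (cv2) and the standard library are available. Lean on these libraries where they do the work, as an engineer would, in place of code of your own. Each camera call takes 0.05 s, during which the arm holds its last target. There are 200 camera calls.

## Working session

There is one attempt and no reset: what is moved stays moved. The work goes in short steps, Python scripts to look and compute and a tool call to move; the robot and the scene stay as the last step left them, time stands still between calls to the robot, and variables do not carry over. Pictures are saved under pics/ and viewed, about 8 in all and at most 12, crops included, and the job is handed in when it is done.

Besides the shell and the picture viewer there is one more tool, called after ">>>" by a JSON object that holds its "method" and its "body", one argument or row to a line. jog_arm: Moves the arm, as the interface text tells. Its arguments: {"type":"object","properties":{"deltas":{"type":"array","items":{"type":"number"}},"newtons":{"type":"number"}},"required":["deltas"]}

```bash
mkdir -p pics
cat > h.py <<'E'
import numpy as np, cv2
from bench import sensors, get_image, sign_off, r
def snap(n,f):
    d=get_image(n); cv2.imwrite(f,np.ascontiguousarray(d["frame"][:,:,::-1])); return d
def ray(d,u,v):
    K=np.array(d["K"]);R=np.array(d["rotation"])
    return np.array(d["eye"]),R@np.linalg.inv(K)@[u,v,1]
def atz(d,u,v,z):
    e,k=ray(d,u,v); return e+k*(z-e[2])/k[2]
def tri(d1,p1,d2,p2):
    a,k=ray(d1,*p1);b,l=ray(d2,*p2)
    s=np.linalg.lstsq(np.c_[k,-l],b-a,rcond=None)[0]
    x,y=a+k*s[0],b+l*s[1]; return (x+y)/2,np.linalg.norm(x-y)
def proj(d,P):
    c=np.array(d["K"])@np.array(d["rotation"]).T@(np.array(P)-d["eye"]); return c[:2]/c[2]
E
python3 - <<'E'
from h import *
for n in("scene","top"):
    d=snap(n,f"pics/{n}0.png"); print(n,d["eye"],np.round(d["rotation"],3),d["K"])
print(sensors.get_state())
E
```

```text
scene [ 1.09406015 -0.81848561  0.94597174] [ 0.87   0.267 -0.116 -0.397] [[456.37960185   0.         313.58387869]
 [  0.         456.37960185 246.98730184]
 [  0.           0.           1.        ]]
top [ 0.53472347 -0.04923923  1.29579539] [-0.704  0.71  -0.016  0.011] [[504.79737129   0.         317.11983646]
 [  0.         504.79737129 250.29490235]
 [  0.           0.           1.        ]]
{'time': 0.1, 'qpos': array([-1.19740578e+00,  1.31090403e-01,  1.48915433e+00, -2.78045411e-05,
        1.52300041e+00, -8.54166377e-02]), 'joint_vel': array([ 0.00108039, -0.00234508, -0.00198314,  0.00013784, -0.00025798,
       -0.0006679 ]), 'effort': array([ 2.09088676e-04, -5.70952249e+01, -5.01942515e+01, -2.09405371e-04,
        8.09165445e-03, -1.16349077e-05]), 'position': array([ 0.26556655, -0.53753043,  0.25535526]), 'ee_rot': array([-0.68848824, -0.161371  ,  0.68867534, -0.16021743]), 'wrist_force': array([ 0.68379011, -0.3096543 , -0.23511147]), 'ft_torque': array([0.02331085, 0.03690791, 0.00767827]), 'finger_gap': 0.0854389383772898}
```

View pics/scene0.png

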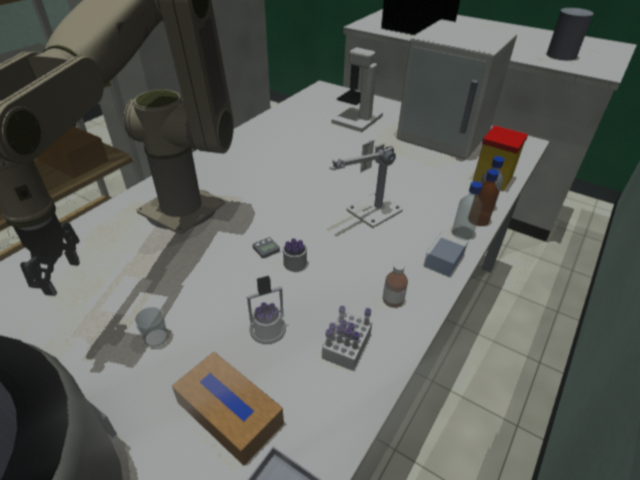

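View pics/top0.png

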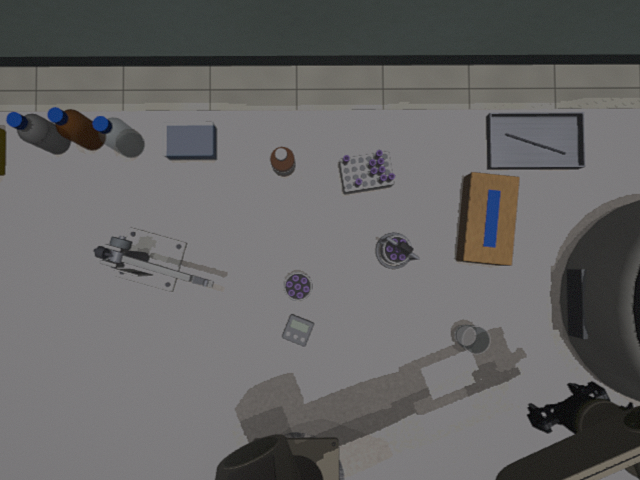

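The overview shows the bailed bucket (top ~(395,250), scene ~(266,315)) and the weighing arm (free end top ~(210,283), scene ~(335,163)). The rotation is given as a quaternion, so I'll handle that and zoom in.

```bash
sed -i 's/^from bench.*/from bench import sensors, get_image as _gi, sign_off, r\nfrom scipy.spatial.transform import Rotation as Ro\ndef get_image(n):\n    d=dict(_gi(n)); d["rotation"]=Ro.from_quat(d["rotation"]).as_matrix(); return d/' h.py
python3 - <<'E'
from h import *
t=cv2.imread("pics/top0.png");s=cv2.imread("pics/scene0.png")
def c(i,x,y,w,h,k=5): 
    o=cv2.resize(i[y:y+h,x:x+w],None,fx=k,fy=k,interpolation=cv2.INTER_CUBIC)
    for j in range(0,w,10): cv2.line(o,(j*k,0),(j*k,6),(0,0,255),1)
    for j in range(0,h,10): cv2.line(o,(0,j*k),(6,j*k),(0,0,255),1)
    return o
# each 80x60 -> 400x300
a=np.vstack([np.hstack([c(t,360,220,80,60),c(s,230,270,80,60)]),np.hstack([c(t,150,240,80,60),c(s,325,135,80,60)])])
a=cv2.convertScaleAbs(a,alpha=1.5); cv2.imwrite("pics/z.png",a)
d=get_image("top"); print(d["rotation"].round(3), atz(d,395,250,0), atz(d,298,286,.078))
E
```

```text
[[-0.008 -0.999  0.038]
 [-1.     0.007 -0.008]
 [ 0.007 -0.038 -0.999]] [ 0.58264869 -0.25945577  0.        ] [ 0.49475879 -0.01188169  0.078     ]
```

View pics/z.png

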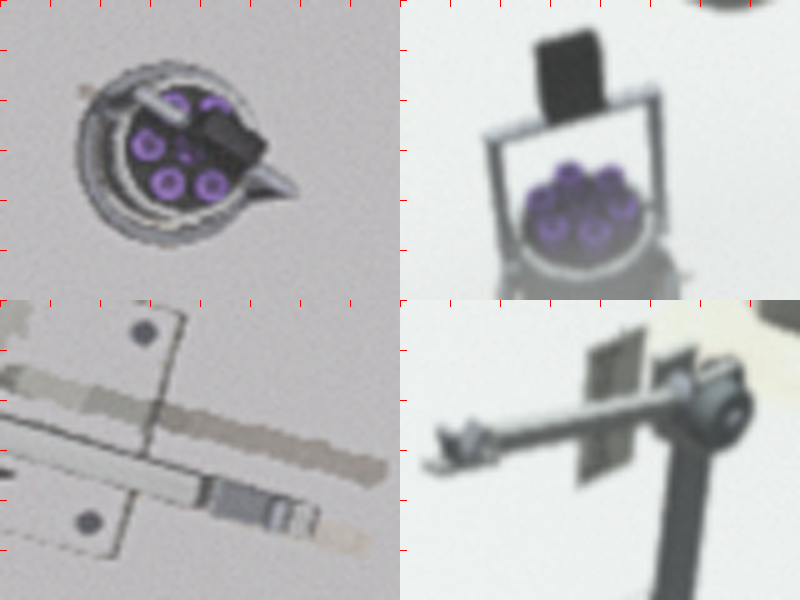

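Zoom: the bail bar runs in top from (387.4,238) to (419.4,258) and in scene from (248,297.4) to (281,288.4). The tab's top is at scene ~(263.4,277.4). The notch is at top ~(207.6,283), scene ~(337,161).

Run:
```python
from h import *
t=get_image("top");s=get_image("scene")
A,ea=tri(t,(387.4,238),s,(248,297.4));B,eb=tri(t,(419.4,258),s,(281,288.4))
print("bar",A,ea,B,eb,np.linalg.norm(A-B),(A+B)/2, np.degrees(np.arctan2(*(B-A)[[1,0]])))
print("bar@.14",atz(t,387.4,238,.14),atz(t,419.4,258,.14))
print("nestcentre",atz(t,395,250.5,.006), "tubes ctr", atz(t,397,249.5,.078),"tab top",atz(t,407,248,.189))
print("notch tri",tri(t,(207.6,283),s,(337,161)), atz(t,207.6,283,.26))
# beam centre line: points along it (z from beam line), iterate
p1=(207,282.8);p2=(150,267)
N=atz(t,*p1,.26)
for z in (.23,.24,.235): P=atz(t,*p2,z);print(z,P,np.linalg.norm((P-N)[:2]),np.degrees(np.arctan2(*(P-N)[[1,0]])))
# foot corners on table
for c in [(186,243),(173,291),(134,228)]: print("foot",atz(t,*c,.01))
```

```text
bar [ 0.57688864 -0.24962171  0.11968096] 0.07986214230461137 [ 0.59079429 -0.26326649  0.17257099] 0.07899007516236106 0.05636401985891193 [ 0.58384146 -0.2564441   0.14612597] -44.457511561885006
bar@.14 [ 0.60516568 -0.2196452   0.14      ] [ 0.55870185 -0.2925207   0.14      ]
nestcentre [ 0.58114603 -0.25846524  0.006     ] tubes ctr [ 0.58093784 -0.25165791  0.078     ] tab top [ 0.57986322 -0.25525236  0.189     ]
notch tri (array([0.51327134, 0.16763033, 0.27366593]), np.float64(0.01114364562316446)) [0.50830319 0.16732743 0.26      ]
0.23 [0.54210633 0.2946798  0.23      ] 0.13047067439339988 75.17407413133799
0.24 [0.54203706 0.29145292 0.24      ] 0.12733576317002407 74.83267131178272
0.235 [0.54207169 0.29306636 0.235     ] 0.12890264677888583 75.00544844687396
foot [0.60400309 0.27454896 0.01      ]
foot [0.48235532 0.30719237 0.01      ]
foot [0.64320162 0.4067926  0.01      ]
```

Run:
```python
from h import *
t=get_image("top");s=get_image("scene");st=sensors.get_state()
R=Ro.from_quat(st["ee_rot"]).as_matrix();print("tool axes cols",R.round(3))
ty=np.degrees(np.arctan2(R[1,1],R[0,1]));print("yaw tool y",ty,"q1-q6",np.degrees(st["qpos"][0]-st["qpos"][5]))
print("tri ends",tri(t,(387.4,238),s,(281,288.4)),tri(t,(419.4,258),s,(248,297.4)))
print("tabtop",tri(t,(407,248),s,(263.4,277.4)))
for P in [(.582,-.256,.14),(.582,-.256,.189),(.605,-.22,.14),(.5587,-.2925,.14)]: print(P,proj(s,P).round(1),proj(t,P).round(1))
for P in [(.508,.167,.26),(.508,.167,.272),(.503,.148,.264),(.559,.356,.22)]: print(P,proj(s,P).round(1),proj(t,P).round(1))
```

```text
tool axes cols [[-0.     0.443 -0.897]
 [ 0.    -0.897 -0.443]
 [-1.    -0.    -0.   ]]
yaw tool y -63.714312514240866 q1-q6 -63.71431274366369
tri ends (array([ 0.60541029, -0.21967546,  0.13888571]), np.float64(0.00044319615043995523)) (array([ 0.55984948, -0.29094062,  0.14280381]), np.float64(0.003099483487604918))
tabtop (array([ 0.58089237, -0.25398537,  0.19107207]), np.float64(0.002830792626317217))
(0.582, -0.256, 0.14) [264.  293.1] [403.4 248. ]
(0.582, -0.256, 0.189) [262.7 278.7] [407.3 247. ]
(0.605, -0.22, 0.14) [280.7 288.1] [387.6 238.1]
(0.5587, -0.2925, 0.14) [246.6 298.4] [419.4 258. ]
(0.508, 0.167, 0.26) [333.2 164.8] [207.8 283.1]
(0.508, 0.167, 0.272) [333.3 161.2] [206.5 283.3]
(0.503, 0.148, 0.264) [328.2 166. ] [216.7 285.6]
(0.559, 0.356, 0.22) [378.3 155. ] [122.6 259.3]
```

Bucket fit agrees: bar centre (0.5825, -0.2555, 0.141), bar yaw 57.4°. I'll rotate the tool and move above the tab.

>>> {"method": "jog_arm", "body": {
  "deltas": [0, 0, 0, -0.176, 0, 0, -1, 0, 0, 0, -0.176, 0, 0, -1, 0, 0, 0, -0.176, 0, 0, -1, 0, 0, 0, -0.176, 0, 0, -1, 0, 0, 0, -0.176, 0, 0, -1, 0, 0, 0, -0.176, 0, 0, -1, 0, 0, 0, -0.176, 0, 0, -1, 0, 0, 0, -0.176, 0, 0, -1]
}}

```text
time: 1.35
position: [0.2658, -0.5379, 0.2562]
ee_rot: [0.419, 0.57, -0.419, 0.569]
wrist_force: [-0.0, 0.8, -0.2]
finger_gap: 0.0858
```

>>> {"method": "jog_arm", "body": {
  "deltas": [0, 0, 0, -0.176, 0, 0, -1, 0, 0, 0, -0.176, 0, 0, -1, 0, 0, 0, -0.176, 0, 0, -1, 0, 0, 0, -0.176, 0, 0, -1, 0, 0.034, 0.0096, 0, 0, 0, -1, 0, 0.034, 0.0096, 0, 0, 0, -1, 0, 0.034, 0.0096, 0, 0, 0, -1, 0, 0.034, 0.0096, 0, 0, 0, -1]
}}

```text
time: 2.35
position: [0.3723, -0.4435, 0.2563]
ee_rot: [0.199, 0.678, -0.199, 0.679]
wrist_force: [0.1, 0.4, -0.1]
finger_gap: 0.0855
```

>>> {"method": "jog_arm", "body": {
  "deltas": [0, 0.034, 0.0096, 0, 0, 0, -1, 0, 0.034, 0.0096, 0, 0, 0, -1, 0, 0.034, 0.0096, 0, 0, 0, -1, 0, 0.034, 0.0096, 0, 0, 0, -1, 0, 0.034, 0.0096, 0, 0, 0, -1, 0, 0.034, 0.0096, 0, 0, 0, -1, 0, 0.034, 0.0096, 0, 0, 0, -1, 0, 0.034, 0.0096, 0, 0, 0, -1]
}}

```text
time: 3.35
position: [0.5839, -0.256, 0.2563]
ee_rot: [0.199, 0.678, -0.199, 0.679]
wrist_force: [0.1, -0.1, -0.3]
finger_gap: 0.0856
```

Run:
```python
from h import *
st=sensors.get_state();R=Ro.from_quat(st["ee_rot"]).as_matrix()
d=np.array([.5825,-.2555,.177])-st["position"];print(st["time"],st["position"],np.degrees(np.arctan2(R[1,1],R[0,1])),"delta tool",R.T@d,st["qpos"],st["wrist_force"])
t=snap("top","pics/t1.png");s=snap("scene","pics/s1.png")
def c(f,x,y,k): return cv2.resize(cv2.imread(f)[y:y+300//k,x:x+400//k],(400,300),interpolation=cv2.INTER_CUBIC)
a=np.vstack([np.hstack([c("pics/t1.png",355,215,5),c("pics/s1.png",225,250,5)]),np.hstack([c("pics/t1.png",185,268,10),c("pics/s1.png",322,150,10)])])
cv2.imwrite("pics/z1.png",cv2.convertScaleAbs(a,alpha=1.5))
```

```text
3.35 [ 0.58392351 -0.25602435  0.25629192] 57.296033040941204 delta tool [ 0.07929185 -0.00032233 -0.00148613] [-4.93561520e-01  2.31411652e-01  1.37500529e+00 -7.48292148e-05
  1.53511852e+00 -1.49356328e+00] [ 0.06210248 -0.05617147 -0.28949241]
```

View pics/z1.png

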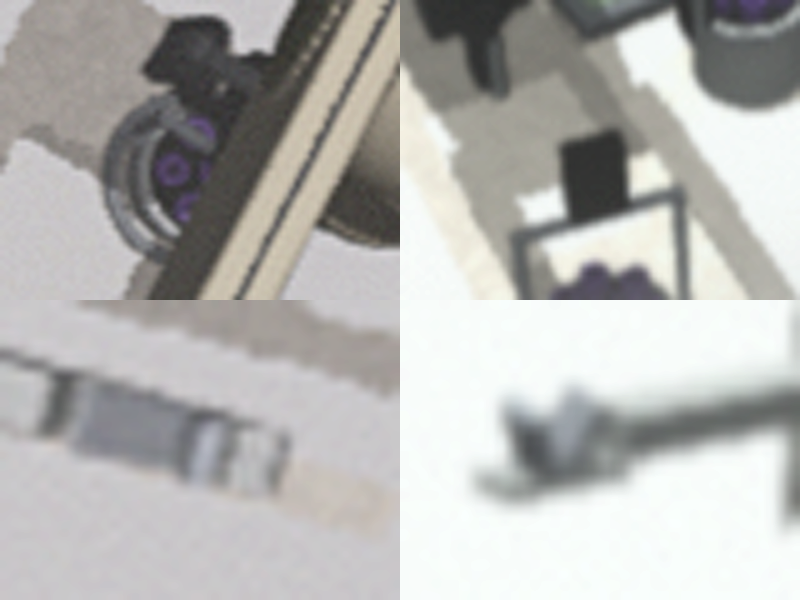

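Zoom: the notch lips are at scene (333,160)/(339,159) and the beam end at top (213.5,284), scene (330,168.5). That puts the notch about 11 mm nearer the pivot, at ≈(0.511,0.178), which agrees with the foot centre. The fingers are lined up with the bar, so I'll descend and grip.

>>> {"method": "jog_arm", "body": {
  "deltas": [0.015, 0, -0.0015, 0, 0, 0, -1, 0.015, 0, 0, 0, 0, 0, -1, 0.015, 0, 0, 0, 0, 0, -1, 0.015, 0, 0, 0, 0, 0, -1, 0.012, 0, 0, 0, 0, 0, -1, 0.006, 0, 0, 0, 0, 0, -1, 0, 0, 0, 0, 0, 0, -1]
}}

```text
time: 4.32
position: [0.5817, -0.256, 0.1778]
ee_rot: [0.199, 0.679, -0.199, 0.678]
wrist_force: [0.2, 1.0, 0.7]
finger_gap: 0.0856
```

>>> {"method": "jog_arm", "body": {
  "deltas": [0, 0, 0, 0, 0, 0, 1, 0, 0, 0, 0, 0, 0, 1, 0, 0, 0, 0, 0, 0, 1, 0, 0, 0, 0, 0, 0, 1, 0, 0, 0, 0, 0, 0, 1, 0, 0, 0, 0, 0, 0, 1, 0, 0, 0, 0, 0, 0, 1, 0, 0, 0, 0, 0, 0, 1],
  "newtons": 60
}}

```text
time: 5.32
position: [0.5822, -0.2561, 0.1788]
ee_rot: [0.199, 0.678, -0.199, 0.679]
wrist_force: [1.4, 1.3, 5.3]
finger_gap: 0.0292
```

>>> {"method": "jog_arm", "body": {
  "deltas": [-0.004, 0, 0, 0, 0, 0, 1, -0.008, 0, 0, 0, 0, 0, 1, -0.015, 0, 0, 0, 0, 0, 1, -0.02, 0, 0, 0, 0, 0, 1, -0.02, 0, 0, 0, 0, 0, 1, -0.02, 0, 0, 0, 0, 0, 1, -0.02, 0, 0, 0, 0, 0, 1, -0.02, 0, 0, 0, 0, 0, 1]
}}

```text
time: 6.32
position: [0.5819, -0.2561, 0.3069]
ee_rot: [0.199, 0.678, -0.199, 0.679]
wrist_force: [0.1, -0.9, -2.1]
finger_gap: 0.0293
```

>>> {"method": "jog_arm", "body": {
  "deltas": [-0.015, 0, 0, 0, 0, 0, 1, -0.005, 0, 0, 0, 0, 0, 1, 0, 0, 0, 0, 0, 0, 1, 0, 0, 0, 0, 0, 0, 1, 0, 0, 0, 0, 0, 0, 1, 0, 0, 0, 0, 0, 0, 1]
}}

```text
time: 7.08
position: [0.5817, -0.256, 0.3248]
ee_rot: [0.199, 0.679, -0.199, 0.678]
wrist_force: [1.1, -0.7, -2.8]
finger_gap: 0.0289
```

Run:
```python
from h import *
st=sensors.get_state();R=Ro.from_quat(st["ee_rot"]).as_matrix()
print(st["time"],st["position"],np.degrees(np.arctan2(R[1,1],R[0,1])),st["qpos"],st["wrist_force"],st["ft_torque"],st["finger_gap"])
s=snap("scene","pics/s2.png");print(proj(s,st["position"]-[0,0,.038]))
cv2.imwrite("pics/s2c.png",cv2.convertScaleAbs(cv2.resize(cv2.imread("pics/s2.png")[200:320,200:360],None,fx=5,fy=5,interpolation=cv2.INTER_CUBIC),alpha=1.5))
n=np.array([.511,.178]);b=np.array([.259,.966])
print("preapproach",n-.1*b,"notch proj",proj(s,[*n,.26]))
```

```text
7.075 [ 0.58172537 -0.25595015  0.32475054] 57.29813613066992 [-4.95159826e-01  2.10528738e-01  1.27545593e+00  3.27479535e-05
  1.65644985e+00 -1.49519816e+00] [ 1.08697589 -0.68535501 -2.84539007] [-0.04004627 -0.00237779  0.08170944] 0.0289190288651563
[259.74544527 247.09577734]
preapproach [0.4851 0.0814] notch proj [336.08393451 163.52575206]
```

View pics/s2c.png

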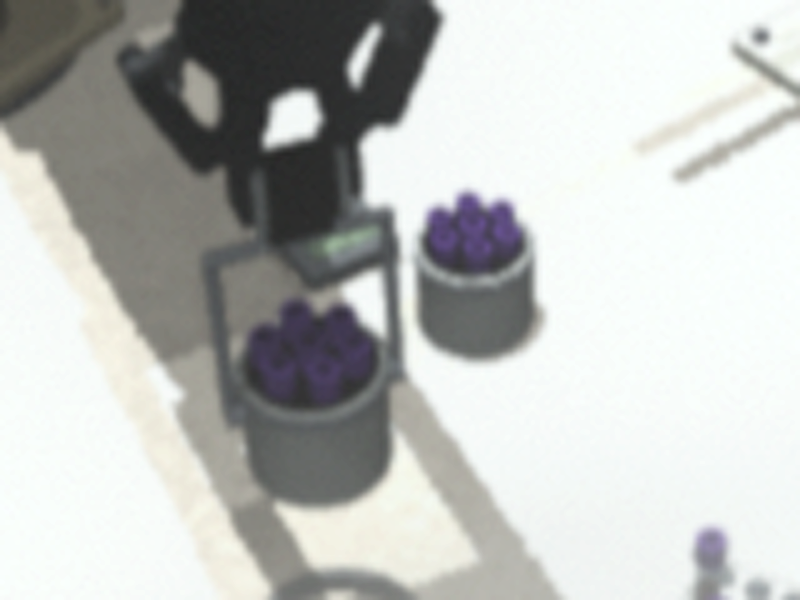

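The bucket is held level out of the nest (bar mid at scene (260,246.8), predicted (259.7,247.1)). Next: turn −72° and carry it to 100 mm off the notch.

>>> {"method": "jog_arm", "body": {
  "deltas": [0, 0, 0, 0.04, 0, 0, 1, 0, 0, 0, 0.08, 0, 0, 1, 0, 0, 0, 0.1, 0, 0, 1, 0, 0, 0, 0.1, 0, 0, 1, 0, 0, 0, 0.1, 0, 0, 1, 0, 0, 0, 0.1, 0, 0, 1, 0, 0, 0, 0.1, 0, 0, 1, 0, 0, 0, 0.1, 0, 0, 1]
}}

```text
time: 8.12
position: [0.5818, -0.256, 0.3252]
ee_rot: [0.426, 0.564, -0.426, 0.564]
wrist_force: [-0.8, 0.2, -2.3]
finger_gap: 0.0294
```

>>> {"method": "jog_arm", "body": {
  "deltas": [0, 0, 0, 0.1, 0, 0, 1, 0, 0, 0, 0.1, 0, 0, 1, 0, 0, 0, 0.1, 0, 0, 1, 0, 0, 0, 0.1, 0, 0, 1, 0, 0, 0, 0.08, 0, 0, 1, 0, 0, 0, 0.06, 0, 0, 1, 0, 0, 0, 0, 0, 0, 1, 0, 0, 0, 0, 0, 0, 1]
}}

```text
time: 9.12
position: [0.5818, -0.256, 0.3252]
ee_rot: [-0.56, -0.431, 0.56, -0.431]
wrist_force: [1.0, -0.7, -2.7]
finger_gap: 0.0288
```

>>> {"method": "jog_arm", "body": {
  "deltas": [0, -0.0035, -0.006, 0, 0, 0, 1, 0, -0.0075, -0.0125, 0, 0, 0, 1, 0, -0.0113, -0.0188, 0, 0, 0, 1, 0, -0.0113, -0.0188, 0, 0, 0, 1, 0, -0.0113, -0.0188, 0, 0, 0, 1, 0, -0.0113, -0.0188, 0, 0, 0, 1, 0, -0.0113, -0.0188, 0, 0, 0, 1, 0, -0.0113, -0.0188, 0, 0, 0, 1]
}}

```text
time: 10.12
position: [0.539, -0.1075, 0.3254]
ee_rot: [0.561, 0.431, -0.561, 0.431]
wrist_force: [0.7, 0.5, -1.9]
finger_gap: 0.0294
```

>>> {"method": "jog_arm", "body": {
  "deltas": [0, -0.0113, -0.0188, 0, 0, 0, 1, 0, -0.0113, -0.0188, 0, 0, 0, 1, 0, -0.0113, -0.0188, 0, 0, 0, 1, 0, -0.0113, -0.0188, 0, 0, 0, 1, 0, -0.0113, -0.0188, 0, 0, 0, 1, 0, -0.0113, -0.0188, 0, 0, 0, 1, 0, -0.0113, -0.0188, 0, 0, 0, 1, 0, -0.0113, -0.0188, 0, 0, 0, 1]
}}

```text
time: 11.12
position: [0.4902, 0.061, 0.3253]
ee_rot: [0.561, 0.431, -0.561, 0.431]
wrist_force: [-0.8, -0.5, -2.8]
finger_gap: 0.0291
```

>>> {"method": "jog_arm", "body": {
  "deltas": [0, -0.0075, -0.0125, 0, 0, 0, 1, 0, -0.0035, -0.006, 0, 0, 0, 1, 0, 0, 0, 0, 0, 0, 1, 0, 0, 0, 0, 0, 0, 1, 0, 0, 0, 0, 0, 0, 1, 0, 0, 0, 0, 0, 0, 1, 0, 0, 0, 0, 0, 0, 1, 0, 0, 0, 0, 0, 0, 1]
}}

```text
time: 12.12
position: [0.4849, 0.0803, 0.3253]
ee_rot: [-0.561, -0.431, 0.561, -0.431]
wrist_force: [0.2, 0.2, -2.3]
finger_gap: 0.0293
```

```bash
cat > z.py <<'E'
from h import *
import sys
st=sensors.get_state();R=Ro.from_quat(st["ee_rot"]).as_matrix()
print(st["time"],st["position"],np.degrees(np.arctan2(R[1,1],R[0,1])),st["wrist_force"],st["ft_torque"],st["finger_gap"])
k=sys.argv[1];f=[f"pics/t{k}.png",f"pics/s{k}.png"]
t=snap("top",f[0]);s=snap("scene",f[1])
b=st["position"]-[0,0,.038]
n=np.array([.511,.178,.26])
print("bar proj",proj(t,b),proj(s,b),"notch",proj(t,n),proj(s,n),"tool delta to notch",R.T@(n-b))
def c(f,x,y): return cv2.resize(cv2.imread(f)[y:y+100,x:x+66],(396,600),interpolation=cv2.INTER_CUBIC)
o=[(180,235),(295,130)]
cv2.imwrite(f"pics/z{k}.png",cv2.convertScaleAbs(np.hstack([c(f[0],*o[0]),c(f[1],*o[1])]),alpha=1.4))
E
python3 z.py 3
```

```text
12.125 [0.4849088  0.08028744 0.32527731] -14.90779593711291 [ 0.15282345  0.16384389 -2.31319234] [ 0.02531059 -0.01291394 -0.00669921] 0.02929095820872594
bar proj [248.51646505 294.80274611] [309.6343009  167.23956077] notch [202.37398704 281.7198819 ] [336.08393451 163.52575206] tool delta to notch [ 2.72755387e-02  7.62349485e-05 -1.01136475e-01]
```

View pics/z3.png

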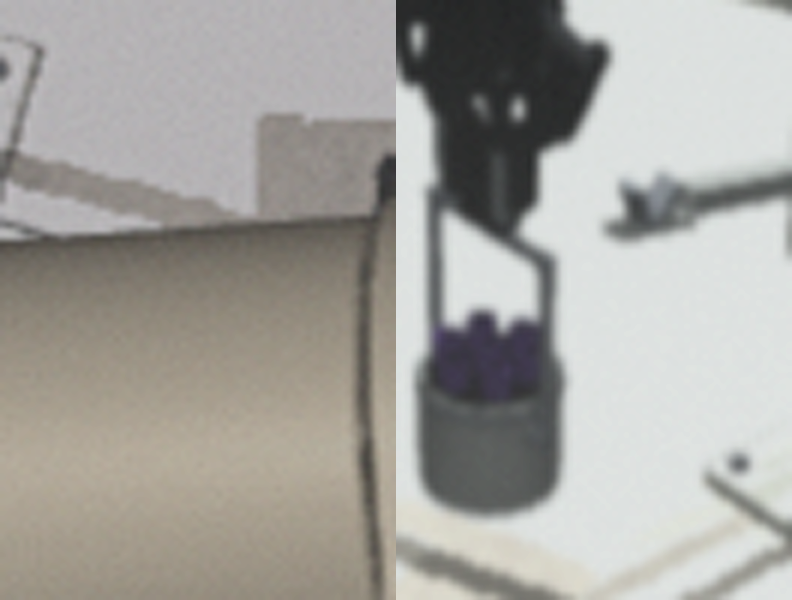

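The bucket is clear and level; bar mid is at scene (311,167), lips at (333,160)/(339,160), as predicted. Next I pass the bail over the free end.

>>> {"method": "jog_arm", "body": {
  "deltas": [0, 0, -0.004, 0, 0, 0, 1, 0, 0, -0.008, 0, 0, 0, 1, 0, 0, -0.013, 0, 0, 0, 1, 0, 0, -0.015, 0, 0, 0, 1, 0, 0, -0.015, 0, 0, 0, 1, 0, 0, -0.015, 0, 0, 0, 1, 0, 0, -0.013, 0, 0, 0, 1, 0, 0, -0.01, 0, 0, 0, 1]
}}

```text
time: 13.22
position: [0.509, 0.1712, 0.3252]
ee_rot: [-0.56, -0.431, 0.561, -0.431]
wrist_force: [-0.2, -0.8, -2.5]
finger_gap: 0.0293
```

>>> {"method": "jog_arm", "body": {
  "deltas": [0, 0, -0.005, 0, 0, 0, 1, 0, 0, -0.003, 0, 0, 0, 1, 0, 0, 0, 0, 0, 0, 1, 0, 0, 0, 0, 0, 0, 1, 0, 0, 0, 0, 0, 0, 1, 0, 0, 0, 0, 0, 0, 1]
}}

```text
time: 13.98
position: [0.5109, 0.1778, 0.3253]
ee_rot: [0.561, 0.431, -0.561, 0.431]
wrist_force: [0.3, 1.2, -2.8]
finger_gap: 0.0295
```

```bash
sed -i 's/(295,130)\]/(300,125)]/; s/+100,x:x+66/+75,x:x+66/; s/(396,600)/(528,600)/' z.py
sed -i 's/np.hstack(\[c(f\[0\],\*o\[0\]),c(f\[1\],\*o\[1\])\])/c(f[1],*o[1])/' z.py; python3 z.py 4
```

```text
13.975 [0.51085712 0.17780381 0.32531854] -14.911665656994787 [ 0.28093359  1.23952994 -2.77117822] [ 0.06126738 -0.03576197  0.07047424] 0.029452436536334167
bar proj [199.45722555 282.12917322] [336.40783831 155.17457101] notch [202.37398704 281.7198819 ] [336.08393451 163.52575206] tool delta to notch [ 2.73185427e-02  8.65210886e-05 -2.26603262e-04]
```

View pics/z4.png

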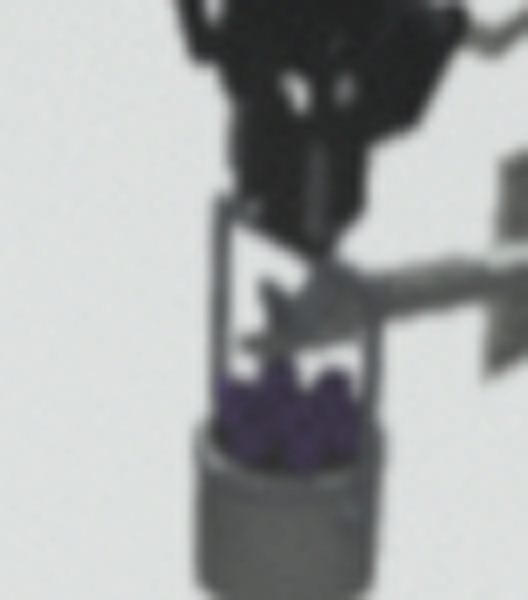

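The bar is above the notch (bar mid at scene (337,155), outer lip (333,160.6)). Lowering slowly.

>>> {"method": "jog_arm", "body": {
  "deltas": [0.003, 0, 0, 0, 0, 0, 1, 0.003, 0, 0, 0, 0, 0, 1, 0.003, 0, 0, 0, 0, 0, 1, 0.003, 0, 0, 0, 0, 0, 1, 0.003, 0, 0, 0, 0, 0, 1, 0.003, 0, 0, 0, 0, 0, 1, 0.002, 0, 0, 0, 0, 0, 1, 0.002, 0, 0, 0, 0, 0, 1]
}}

```text
time: 15.08
position: [0.5109, 0.1781, 0.3034]
ee_rot: [0.561, 0.431, -0.56, 0.431]
wrist_force: [0.6, 0.9, -1.1]
finger_gap: 0.0292
```

>>> {"method": "jog_arm", "body": {
  "deltas": [0.002, 0, 0, 0, 0, 0, 1, 0.002, 0, 0, 0, 0, 0, 1, 0.002, 0, 0, 0, 0, 0, 1, 0.002, 0, 0, 0, 0, 0, 1, 0.002, 0, 0.0003, 0, 0, 0, 1, 0, 0, 0, 0, 0, 0, 1, 0, 0, 0, 0, 0, 0, 1, 0, 0, 0, 0, 0, 0, 1]
}}

```text
time: 16.08
position: [0.5108, 0.1777, 0.2934]
ee_rot: [0.561, 0.431, -0.561, 0.431]
wrist_force: [0.9, 0.9, -1.4]
finger_gap: 0.0291
```

```bash
python3 z.py 5
```

```text
16.075 [0.51081572 0.17773356 0.29340732] -14.894765448664312 [ 0.87786781  0.92562233 -1.3689242 ] [ 0.14633241 -0.08887448  0.00078237] 0.029118693962614274
bar proj [202.99516747 281.75361449] [335.91479122 164.93024792] notch [202.37398704 281.7198819 ] [336.08393451 163.52575206] tool delta to notch [-0.00459263  0.00011018 -0.0003054 ]
```

View pics/z5.png

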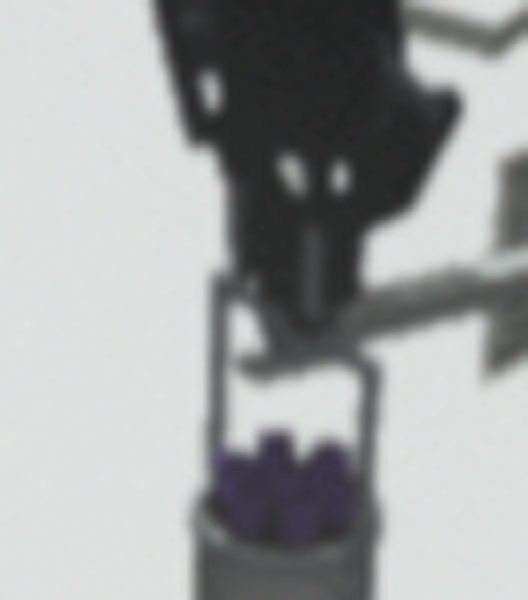

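The bar is in the V and the arm has started to sink (beam end scene y moved 168→170.6). Wrist force and torque suggest it leans slightly on the outer slope. Sinking carries the notch outward, so I'll go straight down and watch.

>>> {"method": "jog_arm", "body": {
  "deltas": [0.002, 0, 0, 0, 0, 0, 1, 0.002, 0, 0, 0, 0, 0, 1, 0.002, 0, 0, 0, 0, 0, 1, 0.002, 0, 0, 0, 0, 0, 1, 0.002, 0, 0, 0, 0, 0, 1, 0, 0, 0, 0, 0, 0, 1, 0, 0, 0, 0, 0, 0, 1]
}}

```text
time: 17.05
position: [0.5107, 0.1774, 0.2833]
ee_rot: [-0.56, -0.431, 0.561, -0.431]
wrist_force: [-1.0, -3.2, -0.5]
finger_gap: 0.0292
```

Run:
```python
from h import *
F=[];T=[]
for i in range(8):
    get_image("top"); s=sensors.get_state();F.append(s["wrist_force"]);T.append(s["ft_torque"])
print(s["time"],s["position"],np.mean(F,0),np.mean(T,0),np.std(F,0))
```

```text
17.45 [0.51070625 0.17746757 0.28326326] [-1.46654791 -4.04863533 -0.19094791] [-0.71969874  0.32078985  0.00409456] [0.33794327 0.58208958 0.34663472]
```

>>> {"method": "jog_arm", "body": {
  "deltas": [0, 0, 0.0008, 0, 0, 0, 1, 0, 0, 0.0008, 0, 0, 0, 1, 0, 0, 0, 0, 0, 0, 1]
}}

```text
time: 17.82
position: [0.5106, 0.1769, 0.2835]
ee_rot: [0.561, 0.431, -0.56, 0.431]
wrist_force: [0.5, 3.7, -0.3]
finger_gap: 0.0291
```

```bash
cat > f.py <<'E'
from h import *
F=[];T=[]
for i in range(8):
    get_image("top"); s=sensors.get_state();F.append(s["wrist_force"]);T.append(s["ft_torque"])
print(s["time"],s["position"],np.mean(F,0),np.mean(T,0),np.std(F,0))
print("along beam inward",np.mean(F,0)[:2]@[.259,.966])
E
python3 f.py
```

```text
18.225 [0.51049258 0.17667053 0.28338237] [ 1.27670318  4.52960191 -1.51737583] [ 0.8205462  -0.21177622  0.00416588] [0.38360084 0.62322976 0.62509399]
along beam inward 4.706261570681907
```

>>> {"method": "jog_arm", "body": {
  "deltas": [0, 0, -0.0008, 0, 0, 0, 1, 0, 0, 0, 0, 0, 0, 1]
}}

```text
time: 18.48
position: [0.5106, 0.1769, 0.2832]
ee_rot: [-0.561, -0.431, 0.561, -0.431]
wrist_force: [0.2, 2.7, -1.2]
finger_gap: 0.0292
```

```bash
python3 f.py
```

```text
18.875 [0.51056962 0.17689421 0.28327715] [ 0.81543552  2.79598456 -1.32580045] [ 0.49237845 -0.10851584 -0.02095802] [0.29999716 0.70426399 0.30546376]
along beam inward 2.912118884977586
```

>>> {"method": "jog_arm", "body": {
  "deltas": [0.002, 0, 0, 0, 0, 0, 1, 0.002, 0, 0, 0, 0, 0, 1, 0.002, 0, 0, 0, 0, 0, 1, 0.002, 0, 0, 0, 0, 0, 1, 0, 0, 0, 0, 0, 0, 1, 0, 0, 0, 0, 0, 0, 1]
}}

```text
time: 19.62
position: [0.5105, 0.1765, 0.2753]
ee_rot: [-0.56, -0.431, 0.561, -0.431]
wrist_force: [-1.5, -3.5, -0.2]
finger_gap: 0.0294
```

```bash
python3 f.py
```

```text
20.025 [0.51048555 0.1765293  0.27524231] [-1.43587272 -4.96657397  0.15439268] [-0.90376991  0.33446792  0.01649546] [0.5304965  0.37233918 0.39186659]
along beam inward -5.169601492345626
```

>>> {"method": "jog_arm", "body": {
  "deltas": [0, 0, 0.0005, 0, 0, 0, 1, 0, 0, 0.0004, 0, 0, 0, 1, 0.001, 0, 0.0002, 0, 0, 0, 1, 0.001, 0, 0.0001, 0, 0, 0, 1, 0.001, 0, 0.0002, 0, 0, 0, 1, 0.001, 0, 0.0001, 0, 0, 0, 1, 0, 0, 0, 0, 0, 0, 1, 0, 0, 0, 0, 0, 0, 1]
}}

```text
time: 21.02
position: [0.5103, 0.1757, 0.2714]
ee_rot: [0.561, 0.431, -0.56, 0.431]
wrist_force: [-0.3, 1.0, -0.2]
finger_gap: 0.0287
```

```bash
python3 f.py;python3 z.py 6
```

```text
21.425 [0.51022551 0.1756025  0.27135007] [ 0.51972747  1.96431806 -0.06565026] [ 0.37220547 -0.13473459 -0.00639813] [0.49355443 0.4316592  0.33102858]
along beam inward 2.032140657210967
21.425 [0.51022551 0.1756025  0.27135007] -14.892834829143043 [ 0.96665401  1.98471487 -0.30752558] [ 0.4248633  -0.20286912 -0.00062855] 0.029201390492402213
bar proj [206.31017463 281.7676349 ] [335.04479335 171.74796166] notch [202.37398704 281.7198819 ] [336.08393451 163.52575206] tool delta to notch [-0.02664921  0.00013457 -0.00252346]
```

View pics/z6.png

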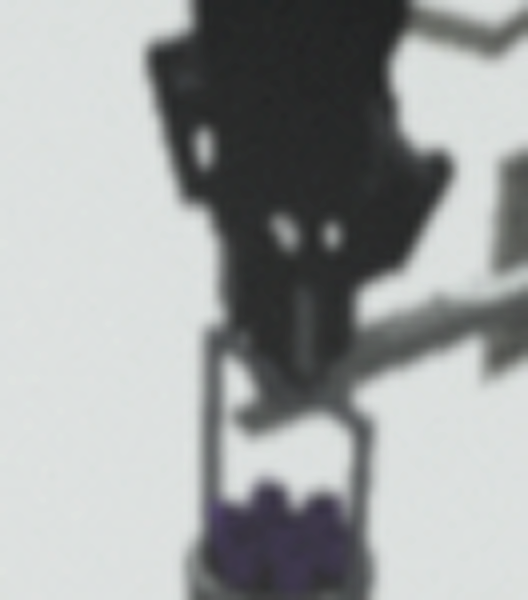

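Beam end is now at scene y≈177.5 with the bar seated. Fz is near zero, so the arm carries nearly everything. I'll relieve the remaining side force and average Fz.

>>> {"method": "jog_arm", "body": {
  "deltas": [0, 0, -0.0004, 0, 0, 0, 1, 0, 0, 0, 0, 0, 0, 1]
}}

```text
time: 21.78
position: [0.5103, 0.1757, 0.2712]
ee_rot: [-0.561, -0.431, 0.561, -0.431]
wrist_force: [0.1, 1.1, 0.3]
finger_gap: 0.0291
```

```bash
sed -i 's/range(8)/range(16)/' f.py; python3 f.py
```

```text
22.575 [0.51028339 0.17577689 0.27129563] [ 0.43410624  0.41411284 -0.19355814] [ 0.07300526 -0.0486734   0.00501553] [0.43691132 0.42171193 0.40106692]
along beam inward 0.5124665247582658
```

>>> {"method": "jog_arm", "body": {
  "deltas": [0.0008, 0, 0.0001, 0, 0, 0, 1, 0.0007, 0, 0.0001, 0, 0, 0, 1, 0, 0, 0, 0, 0, 0, 1, 0, 0, 0, 0, 0, 0, 1],
  "newtons": 20
}}

```text
time: 23.08
position: [0.5102, 0.1757, 0.2698]
ee_rot: [0.561, 0.431, -0.561, 0.431]
wrist_force: [-0.7, -0.5, -0.4]
finger_gap: 0.0293
```

```bash
python3 f.py
```

```text
23.875 [0.51024285 0.1756723  0.26981758] [ 0.21081825  0.28793408 -0.25923273] [ 0.00243311 -0.02430532 -0.00102703] [0.3897958  0.38736016 0.63418071]
along beam inward 0.3327462485130891
```

>>> {"method": "jog_arm", "body": {
  "deltas": [0.0005, 0, 0, 0, 0, 0, 1, 0.0005, 0, 0.0001, 0, 0, 0, 1, 0, 0, 0, 0, 0, 0, 1, 0, 0, 0, 0, 0, 0, 1, 0, 0, 0, 0, 0, 0, 0.25, 0, 0, 0, 0, 0, 0, 0.2, 0, 0, 0, 0, 0, 0, 0.1, 0, 0, 0, 0, 0, 0, 0]
}}

```text
time: 24.88
position: [0.5102, 0.1756, 0.2688]
ee_rot: [0.561, 0.431, -0.561, 0.431]
wrist_force: [-0.0, 0.6, 0.7]
finger_gap: 0.0426
```

```bash
python3 z.py 7
```

```text
24.875 [0.51021171 0.17557188 0.26881568] -14.899708304530547 [-0.00416784  0.60256949  0.73089845] [-0.04858729 -0.01447654  0.00109493] 0.04257435890626888
bar proj [206.58023397 281.74427738] [335.00021253 172.49604324] notch [202.37398704 281.7198819 ] [336.08393451 163.52575206] tool delta to notch [-0.02918422  0.00013728 -0.00255041]
```

View pics/z7.png

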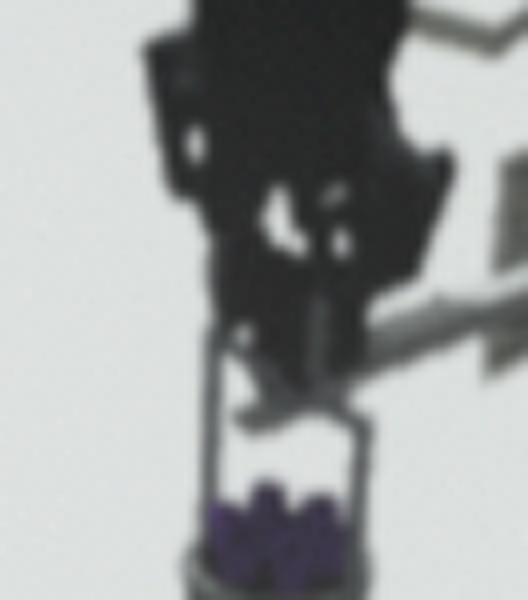

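The fingers are open and clear of the tab, and the bucket hasn't moved: beam end still at scene (333,177.5), bucket upright. Opening fully and withdrawing straight up.

>>> {"method": "jog_arm", "body": {
  "deltas": [0, 0, 0, 0, 0, 0, -1, 0, 0, 0, 0, 0, 0, -1, 0, 0, 0, 0, 0, 0, -1, 0, 0, 0, 0, 0, 0, -1, -0.005, 0, 0, 0, 0, 0, -1, -0.01, 0, 0, 0, 0, 0, -1, -0.02, 0, 0, 0, 0, 0, -1, -0.02, 0, 0, 0, 0, 0, -1]
}}

```text
time: 25.98
position: [0.5105, 0.1756, 0.326]
ee_rot: [0.561, 0.431, -0.56, 0.431]
wrist_force: [0.6, 0.2, -0.3]
finger_gap: 0.0853
```

>>> {"method": "jog_arm", "body": {
  "deltas": [-0.03, 0, 0, 0, 0, 0, -1, -0.03, 0, 0, 0, 0, 0, -1, -0.02, 0, 0, 0, 0, 0, -1, -0.01, 0, 0, 0, 0, 0, -1, 0, 0, 0, 0, 0, 0, -1, 0, 0, 0, 0, 0, 0, -1, 0, 0, 0, 0, 0, 0, -1, 0, 0, 0, 0, 0, 0, -1]
}}

```text
time: 26.98
position: [0.51, 0.1755, 0.4131]
ee_rot: [-0.56, -0.431, 0.561, -0.431]
wrist_force: [-0.3, 0.3, -0.3]
finger_gap: 0.0858
```

>>> {"method": "jog_arm", "body": {
  "deltas": [0, 0, 0, 0, 0, 0, -1, 0, 0, 0, 0, 0, 0, -1, 0, 0, 0, 0, 0, 0, -1, 0, 0, 0, 0, 0, 0, -1, 0, 0, 0, 0, 0, 0, -1, 0, 0, 0, 0, 0, 0, -1, 0, 0, 0, 0, 0, 0, -1, 0, 0, 0, 0, 0, 0, -1]
}}

```text
time: 27.98
position: [0.5102, 0.1756, 0.4138]
ee_rot: [0.561, 0.431, -0.561, 0.431]
wrist_force: [0.4, -0.8, 1.1]
finger_gap: 0.0854
```

```bash
python3 z.py 8
python3 - <<'E'
from h import *
import time
a=get_image("scene")["frame"].astype(int)
for i in range(10): b=get_image("scene")["frame"].astype(int)
r_=(slice(125,240),slice(300,400)); print("motion diff",abs(a-b)[r_].mean(), abs(a-b)[0:100,0:100].mean())
E
```

```text
27.975 [0.51022122 0.17556276 0.41382503] -14.897719377608183 [ 0.3840636  -0.81660799  1.07785032] [ 0.04364984  0.00356918 -0.02883353] 0.08536912387010635
bar proj [189.69977029 283.71116555] [337.15818855 126.6587077 ] notch [202.37398704 281.7198819 ] [336.08393451 163.52575206] tool delta to notch [ 0.11582512  0.00012178 -0.00255156]
motion diff 0.5967826086956521 0.6722
```

View pics/z8.png

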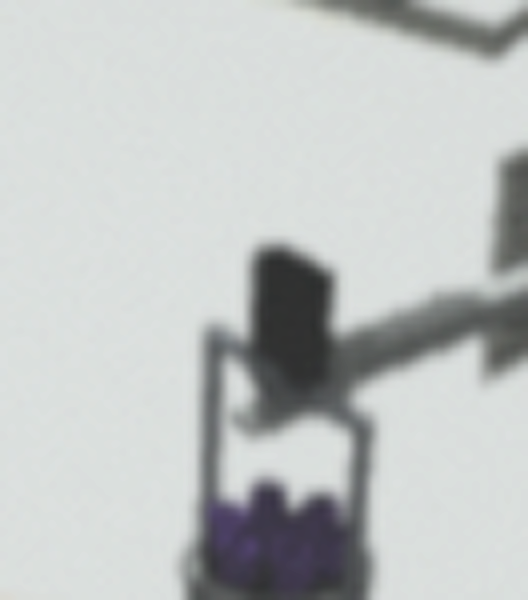

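The bucket hangs upright in the notch (tab top scene ≈(336,157), beam end (332,177.5)), and the frame difference is at noise level. Handing in.

```bash
python3 -c "
from bench import sign_off
print(sign_off())"
```

```text
the job is handed in; nothing more can be done
None
```

The bucket is hanging by its bail bar in the notch of the weighing arm, and I handed the job in at about 28 s on the robot's clock; no verdict is reported. I gripped it by the tab and turned it about 72° to line up with the arm. After passing the bail over the free end, I lowered it in steps of 3 mm or less, relieving side load from the wrist-force readings. I let go once the wrist carried almost no weight, with the arm sunk about 29 mm (about 0.14 to 0.15 rad by the bar's travel).

**Last checks:**
- **Stillness:** the bucket and arm looked the same before and after release. Frames half a second apart in the final position differed only by image noise. The gripper is fully open and about 145 mm above where it released.
- **Release balance:** just before release, side force was about 0.3 N and vertical force about −0.26 N, close to the unloaded reading of about −0.2 N. Readings scatter by about 0.4 N each, so the balance at release is only known to about 0.1–0.2 N.
- **Side forces while lowering:** these reached about 5 N before I corrected them.
- **Not measured directly:** the arm angle and bar seating are inferred from the gripper position and the pictures. I did not re-check the other objects on the bench afterwards, but the planned path kept well above them.

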